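Bring the stock tags of the vial bins up to date

ROBOT

A 6-joint arm with a two-finger parallel gripper is mounted at the origin on a cart in front of the work surface, level with it; the furniture and walls round the work are solid. World frame = base frame: x ahead of the robot, y to its left, z up, the work surface at z = 0. Lengths are in mm, angles in rad, forces in N, time in s.
With the tool pointing down it reaches from about 400 to 825 mm from the base axis. Payload 7 kg.
Tool frame: the origin (TCP) lies at the very end of the fingers, on their centre line; the grasp point (between the pads) lies 19 mm behind it (r.grip_depth is the distance from the TCP to the grasp point, in mm); y points along the fingers, x is the direction in which the jaws open and shut, and the axes are right-handed (so a half turn about y gives the same grasp; the last joint's range is limited). The gripper opens to 85 mm and grips with 20 to 120 N. Pads are 22 mm wide; open, the fingers measure 114 mm over their backs; the gripper's body (76 mm by 85 mm) begins 54 mm behind the grasp point. The pads swing forward as they close: fully open they stand 13 mm farther back than shut.
Start: joints at [-0.932, 0.359, 0.012, 0, -1.224, -0.288], TCP at [231.936, -633.878, 231.302] pointing down, gripper open.
Joint ranges: [-3.07, 3.07], [-1.43, 2.12], [-1.02, 1.25], [-3.03, 1.67], [-3.05, -0], [-3.03, 3.03]. Speed limits (rad/s): [2.39, 2.39, 3.01, 3.14, 3.14, 3.14].

INTERFACE

Orientations are given as a unit quaternion [w, x, y, z].
In Python, from rig import telemetry, vision, order, r gives the robot as it stands.
- The arm moves only by the shell command python3 -m pendant 'ROWS' [FORCE]. ROWS is JSON, a list of rows, each a list of 3 entries, a list of its own where there are three numbers: the turn, a rotation vector about the world's x, y, z in degrees, then the shift along the world's x, y, z in mm, then the opening, from 0 (shut) to 1 (fully open). In form: [[[ax, ay, az], [x, y, z], gripper], ...]. A call has 1 to 5 rows; each row is the pose to reach, as a shift and turn from the pose commanded when the call began; what a row does not reach only later rows make up. A row lasts 1/12 s, in which the tool goes at most 41.7 mm and 7.16 degrees, less where a joint would pass 70% of its speed; a pose out of reach is approached as far as the arm can. A call with a gripper value outside its range is refused whole. The fingers move at their own pace and stop on an object; FORCE is the grip in N (left out, the last holds). Time passes only in rows, so rows that repeat a pose let the fingers close. It gives the time, the measured TCP pose, the force and the opening at its end, in the units of the state.
- telemetry.get_obs(): the state, without advancing time (a new reading comes with each control period).
- vision.grab_frame(name): name is "side" or "top" or "wrist"; returns a dict with "pixels" (480x640x3 uint8, blue, green, red), "fx", "fy", "cx", "cy" (pixels), "dist_coeffs" ([k1, k2, p1, p2, k3] as OpenCV has them; the pictures are not rectified), "rvec" (rotation vector, rad) and "tvec" (3), from world to camera coordinates, as OpenCV has them. Camera axes: x right, y down, z forward; pixel columns grow to the right and rows downward; lengths in mm; the calibration is good to about 2 mm. A picture is of the moment at which its call begins. There is no depth.
- order.finish_job(): hands the job in, once; it reports no verdict.
Trained networks look in a picture, given as the dict that the camera call returned (one of the last four; its "shot" number tells which), for a name from the list of things; names that differ only in an ending like _2 or _b are one class to them, and where a whole thing is asked for, a point or a joint stands for the part that bears it (a point fixed in the world has none). Each returns a list of dicts, best first, with "score" (0 to 1); they miss things now and then, are a little off and sometimes report something else, mostly with a low value. They report only what shows in the picture. A call takes as long as a camera call.
- vision.trace(target, picture): "mask" (480x640 bool, what is visible of it) and "extent" ([centre column, centre row, width, height] in pixels, round what is visible of it).
- vision.landmark_of(target, picture): "position" ([column, row] in pixels: a listed point, or the origin of a listed thing).
The state is a dict: "time_s": time; "q": joint angles; "joint_vel": joint speeds; "tau": joint torques, N m; "ee_pos": TCP position; "orientation": TCP orientation; "contact_force": force on the tool from outside, world axes, zero at the start; "torque": the same for the moment, N m; "width": finger opening in mm.
Only numpy, scipy, OpenCV 4.12 (cv2) and the standard library are available. Lean on these libraries where they do the work, as an engineer would, in place of code of your own. Each camera call takes 0.05 s, during which the arm holds its last target.

TASK

Bring the stock tags up to date: every bin with a vial in all four cells must show its tag's disc face (tag leaning back towards its bin), and every other bin its tag's bar face (tag leaning away from the bin, to the front). Gently push each wrong tag over its hinge with a fingertip until it drops onto its other rest; neither grip a tag nor disturb the vials, the pen, the objective or the wafer case.

Things in the scene. Friction and masses are not known exactly. Their poses are not given: they have to be found in the camera images.
- stock_board: Fixed aluminium base board on the desk, 216 x 284 x 10 mm, with four bin modules side by side 66 mm apart, their order varying. Origin on the desk below the middle of the common hinge line of the four tags; x from tags to bins (away from the robot, turned up to 0.22 rad), y along the row, z up. Board: x -61 to 155, y -142 to 142 mm. All four modules have its yaw.
- bin_1: Bin module, 62 mm wide, fixed on the board, order varying. Origin on its underside, 10 mm above the desk, straight below the middle of its tag's hinge axis; axes as the board's. The hinge axis runs along y at z = 28 mm between two steel ears at y = +-23.5 mm (4 mm thick, x +-7 mm, up to z = 35 mm). All four are alike.
- bin_2: Bin module like bin_1. Behind the tag stands the grey bin: x 86 to 148 mm, walls 2 mm thick and 30 mm high, floor at z = 3 mm, four open square cells of 28 mm centred at x = 102 and 132, y = -15 and +15 mm. It is full if a vial stands in each of the four cells.
- bin_3: Bin module like bin_1. Free for a finger: the 42 mm between the free edge of a tag leaning back and the bin, and the space in front of a tag leaning to the front. Vials in the bin reach z = 56 mm (66 mm above the desk).
- bin_4: Bin module like bin_1. Under each tag a steel V cradle reaches 30 mm to either side of the hinge axis, on a 3 mm floor.
- tag_1 (a joint): Hinge of bin_1's tag (all alike). 0: leans to the front (-x), 25 deg above level, bar face up; 1.135: upright; 2.269: leans back to its bin, 25 deg above level, disc face up. Leaf 38 mm wide (y), 4 mm thick, reaching 47 mm from the hinge axis, its middle plane through the axis; the free edge is a smooth polished roll, 8 mm across, its centre line 43 mm from the axis.
- tag_2 (a joint): Hinge of bin_2's tag (all alike). 0: leans to the front (-x), 25 deg above level, bar face up; 1.135: upright; 2.269: leans back to its bin, 25 deg above level, disc face up. At rest the roll's centre line lies 39 mm from the hinge axis in x and 18 mm above it, with open space under the outer 14 mm. Raised in black: bar 28 x 7 mm, disc 27 mm across.
- tag_3 (a joint): Hinge of bin_3's tag (all alike). 0: leans to the front (-x), 25 deg above level, bar face up; 1.135: upright; 2.269: leans back to its bin, 25 deg above level, disc face up. Free hinge, lightly damped, leaf about 35 g: past upright it drops by its own weight in about 1 s, and stays in either rest.
- tag_4 (a joint): Hinge of bin_4's tag (all alike). 0: leans to the front (-x), 25 deg above level, bar face up; 1.135: upright; 2.269: leans back to its bin, 25 deg above level, disc face up. To flip: set a fingertip against the free edge from outside, the tip some 10 mm or more below it, and follow its arc up and past upright; a hard level push that does not rise can bind.
- stock_a: Sample vial with white cap and orange filling, 26 mm across, 53 mm tall, standing loose in a cell of one of the bins (which one varies). Origin at the middle of its underside.
- stock_b: Sample vial with white cap and orange filling, 26 mm across, 53 mm tall, standing loose in a cell of one of the bins (which one varies). Origin at the middle of its underside.
- stock_c: Sample vial with white cap and orange filling, 26 mm across, 53 mm tall, standing loose in a cell of one of the bins (which one varies). Origin at the middle of its underside.
- stock_d: Sample vial with white cap and orange filling, 26 mm across, 53 mm tall, standing loose in a cell of one of the bins (which one varies). Origin at the middle of its underside.
- stock_e: Sample vial with white cap and orange filling, 26 mm across, 53 mm tall, standing loose in a cell of one of the bins (which one varies). Origin at the middle of its underside.
- stock_f: Sample vial with white cap and orange filling, 26 mm across, 53 mm tall, standing loose in a cell of one of the bins (which one varies). Origin at the middle of its underside.
- stock_g: Sample vial with white cap and orange filling, 26 mm across, 53 mm tall, standing loose in a cell of one of the bins (which one varies). Origin at the middle of its underside.
- stock_h: Sample vial with white cap and orange filling, 26 mm across, 53 mm tall, standing loose in a cell of one of the bins (which one varies). Origin at the middle of its underside.
- stock_i: Sample vial with white cap and orange filling, 26 mm across, 53 mm tall, standing loose in a cell of one of the bins (which one varies). Origin at the middle of its underside.
- stock_j: Sample vial with white cap and orange filling, 26 mm across, 53 mm tall, standing loose in a cell of one of the bins (which one varies). Origin at the middle of its underside.
- stock_k: Sample vial with white cap and orange filling, 26 mm across, 53 mm tall, standing loose in a cell of one of the bins (which one varies). Origin at the middle of its underside.
- pen: Blue ball pen, 148 mm long, 10 mm thick, lying in front of the board. Leave it. Origin under its middle.
- objective: Spare microscope objective, 27 mm across, 50 mm tall, standing to the right of the board. Leave it. Origin under its middle.
- wafer_case: Round white wafer case, 66 mm across, 18 mm high, lying to the left of the board. Leave it. Origin under its middle.

How it is judged (in metres and radians):
At the end, for the whole second after the job is handed in: The tag of each bin that carries four vials (seen by their weight, 0.71 N; three weigh 0.53 N) rests with its disc face up (joint above 2.11 rad), the tag of each other bin with its bar face up (joint below 0.16 rad); every vial within 15 mm and every bystander within 20 mm of where it started (((contact force between bin_1 and anything else above 0.62 N and value of joint tag_1 above 2.11 rad) or (contact force between bin_1 and anything else below 0.62 N and value of joint tag_1 below 0.16 rad)) and ((contact force between bin_2 and anything else above 0.62 N and value of joint tag_2 above 2.11 rad) or (contact force between bin_2 and anything else below 0.62 N and value of joint tag_2 below 0.16 rad)) and ((contact force between bin_3 and anything else above 0.62 N and value of joint tag_3 above 2.11 rad) or (contact force between bin_3 and anything else below 0.62 N and value of joint tag_3 below 0.16 rad)) and ((contact force between bin_4 and anything else above 0.62 N and value of joint tag_4 above 2.11 rad) or (contact force between bin_4 and anything else below 0.62 N and value of joint tag_4 below 0.16 rad)) and velocity of joint tag_1 between -0.1 and 0.1 rad/s and velocity of joint tag_2 between -0.1 and 0.1 rad/s and velocity of joint tag_3 between -0.1 and 0.1 rad/s and velocity of joint tag_4 between -0.1 and 0.1 rad/s and distance of each of stock_d, stock_h, stock_b, stock_k, stock_a, stock_g, stock_c, stock_j, stock_f, stock_e, stock_i from where it was at the start of the episode below 0.015 m and distance of each of pen, objective, wafer_case from where it was at the start of the episode below 0.02 m); the robot touches nothing.
It fails at once if a tag was gripped or forced: the fingers pressed on a tag or its bin with more than 35 N (contact force between the fingers and bin_1 above 35 N or contact force between the fingers and bin_2 above 35 N or contact force between the fingers and bin_3 above 35 N or contact force between the fingers and bin_4 above 35 N).
It fails at once if a vial was lifted, tipped or shifted by more than 15 mm (distance of any of stock_d, stock_h, stock_b, stock_k, stock_a, stock_g, stock_c, stock_j, stock_f, stock_e, stock_i from where it was at the start of the episode above 0.015 m).
It fails at once if the pen, the objective or the wafer case was moved by more than 20 mm (distance of any of pen, objective, wafer_case from where it was at the start of the episode above 0.02 m).
It also fails if it takes over 40 s, if anything falls off the work surface, if the arm or the gripper's body presses on something with over 40 N, if the wrist force passes 120 N, or if a joint passes its speed limit or range.

## Working session

There is one attempt and no reset: what is moved stays moved. The work goes in short steps, Python scripts to look and compute and a shell command to move; the robot and the scene stay as the last step left them, time stands still between calls to the robot, and variables do not carry over. Pictures are saved under pics/ and viewed, and the job is handed in when it is done.

```bash
ls; mkdir -p pics
python3 - <<'E'
from rig import telemetry, vision, order, r
import cv2
o=telemetry.get_obs();print(o)
for n in("top","side","wrist"):
    f=vision.grab_frame(n);cv2.imwrite(f"pics/{n}0.png",f["pixels"]);print(n,{k:v for k,v in f.items() if k!="pixels"})
E
```

```text
pics
{'time_s': 0.0, 'q': array([-9.31895628e-01,  3.59374912e-01,  1.10841863e-02, -3.68466362e-04,
       -1.22407914e+00, -2.88089287e-01]), 'joint_vel': array([ 1.86306133e-03, -1.05624795e-03, -3.38368446e-04,  1.76300880e-05,
       -7.69182301e-04,  1.39910914e-04]), 'tau': array([ 9.94373768e-04, -5.83323276e+01,  2.93440783e+01,  6.93683267e+00,
       -5.65720489e-03, -2.31854864e-05]), 'ee_pos': array([ 231.78916475, -633.4585586 ,  230.37913433]), 'orientation': array([-0.40559933,  0.40462132,  0.57984832, -0.57926392]), 'contact_force': array([ 0.31459771, -0.59518999,  0.4064465 ]), 'torque': array([0.00574118, 0.0369718 , 0.01775178]), 'width': 85.41310564274951}
top {'fx': 461.0813161873843, 'fy': 461.0813161873843, 'cx': 319.18345828652514, 'cy': 242.39022578241676, 'dist_coeffs': array([0.01958755, 0.        , 0.        , 0.        , 0.        ]), 'rvec': array([ 1.89469924, -2.32809176,  0.24005746]), 'tvec': array([143.63046526, 526.76301644, 811.01046729]), 'shot': 1}
side {'fx': 609.3131163968935, 'fy': 609.3131163968935, 'cx': 328.4602629872214, 'cy': 253.44852771985882, 'dist_coeffs': array([-0.00895858,  0.        ,  0.        ,  0.        ,  0.        ]), 'rvec': array([ 0.47500282, -2.91629625,  0.7931819 ]), 'tvec': array([513.52368533, 132.62214979, 984.14961065]), 'shot': 2}
wrist {'fx': 345.73384189321985, 'fy': 345.73384189321985, 'cx': 316.73737236803146, 'cy': 236.95968039947198, 'dist_coeffs': array([-0.03333826,  0.        ,  0.        ,  0.        ,  0.        ]), 'rvec': array([-1.70275558, -2.43408711, -0.33124351]), 'tvec': array([673.65105762, -35.51968705, 377.72033422]), 'shot': 3}
```

View pics/top0.png

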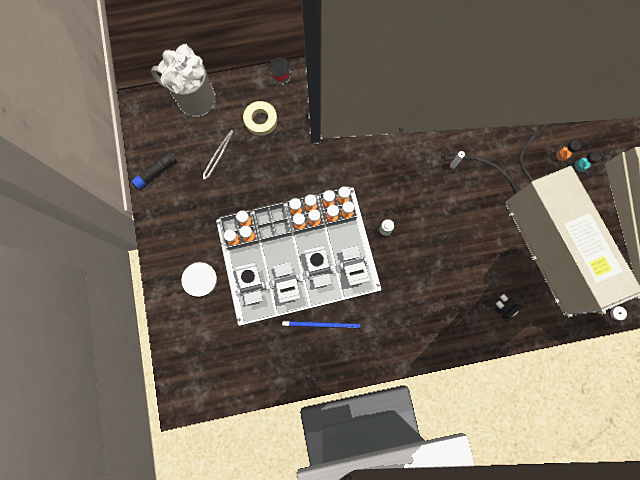

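View pics/side0.png

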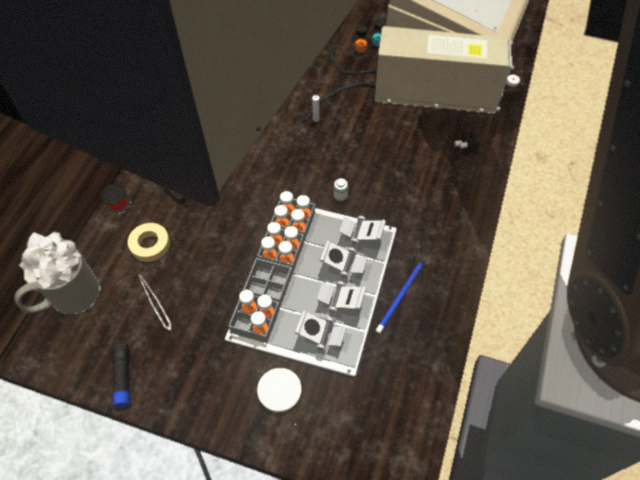

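View pics/wrist0.png

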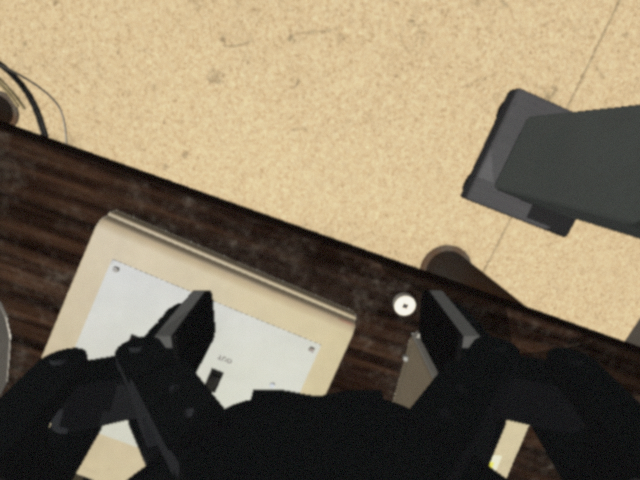

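Run:
```python
import cv2,numpy as np
a=cv2.imread("pics/top0.png")[175:335,205:395];b=cv2.imread("pics/side0.png")[180:385,215:415]
cv2.imwrite("pics/topz.png",cv2.resize(a,None,fx=4,fy=3.75*4/3.75*0.93,interpolation=cv2.INTER_CUBIC))
cv2.imwrite("pics/sidez.png",cv2.resize(b,None,fx=2.9,fy=2.9,interpolation=cv2.INTER_CUBIC))
```

```text
(no output)
```

View pics/topz.png

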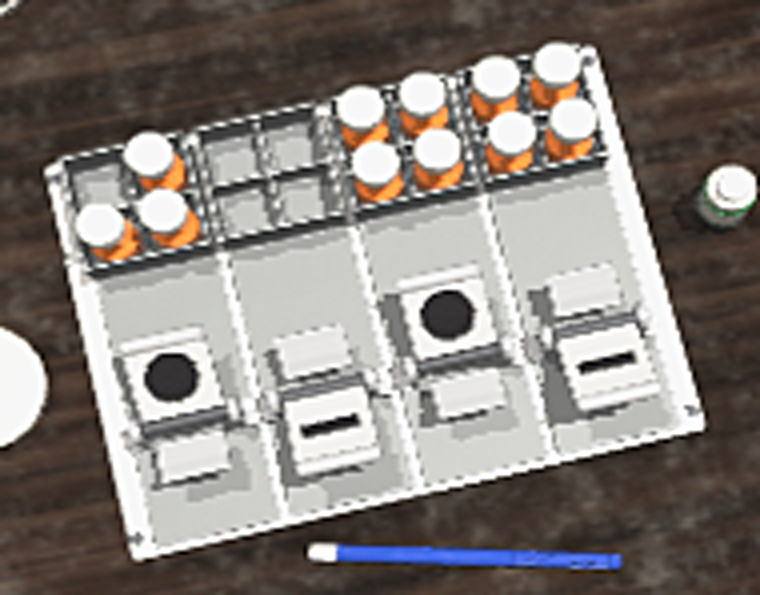

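View pics/sidez.png

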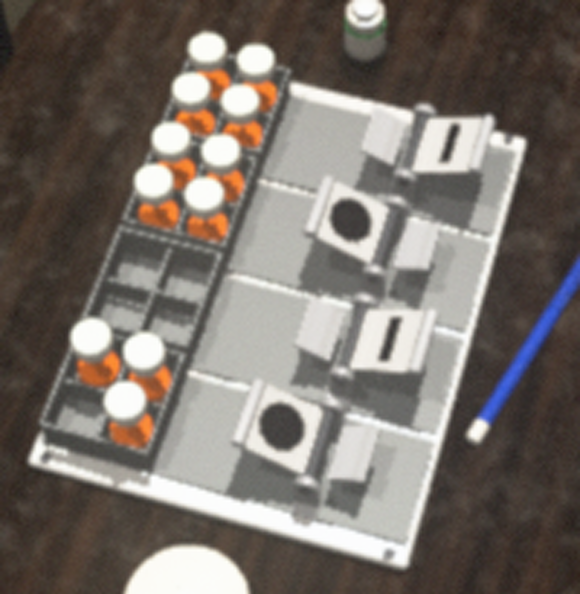

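```bash
cat > fit.py <<'E'
import cv2,numpy as np
from scipy.optimize import least_squares
C={"top":dict(f=461.0813161873843,c=(319.18345828652514,242.39022578241676),k=0.01958755,rv=[1.89469924,-2.32809176,0.24005746],tv=[143.63046526,526.76301644,811.01046729]),
"side":dict(f=609.3131163968935,c=(328.4602629872214,253.44852771985882),k=-0.00895858,rv=[0.47500282,-2.91629625,0.7931819],tv=[513.52368533,132.62214979,984.14961065])}
def proj(n,P):
    c=C[n];K=np.array([[c["f"],0,c["c"][0]],[0,c["f"],c["c"][1]],[0,0,1]])
    return cv2.projectPoints(np.array(P,float),np.array(c["rv"]),np.array(c["tv"]),K,np.array([c["k"],0,0,0,0]))[0][:,0]
def T(p,L):
    L=np.array(L,float);c,s=np.cos(p[2]),np.sin(p[2])
    return np.c_[p[0]+c*L[:,0]-s*L[:,1],p[1]+s*L[:,0]+c*L[:,1],L[:,2]]
E
python3 - <<'E'
from fit import *
t=lambda u,v:(205+u/4,175+v/3.72); s=lambda u,v:(215+u/2.9,180+v/2.9)
b=25*np.pi/180
def bar(y):return [-np.cos(b)*23,y,38+np.sin(b)*23+3]
def dsc(y):return [np.cos(b)*23,y,38+np.sin(b)*23+3]
obs=[("top",[155,142,10],t(50,165)),("top",[155,-142,10],t(592,45)),("top",[-61,-142,10],t(705,430)),("top",[-61,142,10],t(135,558)),
("side",[-61,-142,10],s(525,140)),("side",[-61,142,10],s(410,567)),("side",[155,142,10],s(30,462))]
ob2=[("top",dsc(99),t(172,377)),("top",bar(33),t(330,425)),("top",dsc(-33),t(447,314)),("top",bar(-99),t(607,359)),
("side",dsc(99),s(283,426)),("side",bar(33),s(390,340)),("side",dsc(-33),s(350,219)),("side",bar(-99),s(450,144))]
for O in(obs,ob2,obs+ob2,[o for o in obs+ob2 if o[0]=="top"],[o for o in obs+ob2 if o[0]=="side"]):
    fn=lambda p:np.concatenate([proj(n,T(p,[L]))[0]-uv for n,L,uv in O])
    z=least_squares(fn,[550,0,0.1]);print(z.x.round(3),np.abs(z.fun).max(),z.fun.reshape(-1,2).round(1).tolist())
E
```

```text
[4.91677e+02 7.66780e+01 3.90000e-02] 1.8446212316781612 [[-1.8, 0.5], [0.3, -0.0], [0.7, 0.0], [-0.8, 1.7], [1.0, -1.6], [-0.8, -0.3], [-1.0, -0.8]]
[4.92199e+02 7.73580e+01 4.30000e-02] 1.0494765434568762 [[-0.6, 0.5], [-0.3, 0.7], [-0.3, 0.3], [-0.5, 1.0], [-0.5, -0.4], [-0.0, -1.0], [-0.3, -0.3], [-0.4, -1.0]]
[4.91973e+02 7.70390e+01 4.00000e-02] 2.0897925250050093 [[-2.1, 0.4], [0.1, -0.2], [0.5, -0.2], [-1.0, 1.6], [0.7, -1.5], [-1.0, -0.2], [-1.2, -0.5], [-0.4, 0.4], [-0.1, 0.7], [-0.1, 0.4], [-0.3, 1.3], [-0.4, -0.6], [0.1, -1.1], [-0.1, -0.4], [-0.0, -1.1]]
[4.92937e+02 7.61020e+01 3.60000e-02] 1.4709031667728425 [[-1.5, -0.4], [0.7, -0.5], [0.8, -0.4], [-0.7, 0.7], [0.0, -0.4], [0.2, 0.1], [0.3, -0.1], [0.1, 0.9]]
[4.9121e+02 7.8087e+01 4.3000e-02] 1.0733346078598345 [[0.7, -1.1], [-0.4, 0.6], [-0.8, 0.5], [0.0, 0.2], [0.5, -0.4], [0.1, 0.2], [0.0, -0.5]]
```

Run:
```python
from scipy.spatial.transform import Rotation as R
from rig import telemetry
q=telemetry.get_obs()["orientation"];print(R.from_quat([*q[1:],q[0]]).as_matrix().round(3))
from fit import *
p=[492,77,.041]
print(T(p,[[-53-15,-99,0],[0,-99,0],[55,99,0],[0,99,0],[39,99,0],[86,99,0]]).round(1))
```

```text
[[-0.344 -0.001 -0.939]
 [ 0.939  0.001 -0.344]
 [ 0.001 -1.     0.   ]]
[[428.1 -24.7   0. ]
 [496.1 -21.9   0. ]
 [542.9 178.2   0. ]
 [487.9 175.9   0. ]
 [526.9 177.5   0. ]
 [573.9 179.4   0. ]]
```

```bash
python3 -m pendant '[[[0,0,-4],[13,40,0],0],[[0,0,-8],[26,80,0],0],[[0,0,-12],[39,120,0],0],[[0,0,-16],[52,160,0],0],[[0,0,-17.8],[64,200,0],0]]' 20
python3 -m pendant '[[[0,0,0],[13,40,0],0],[[0,0,0],[26,80,0],0],[[0,0,0],[39,120,0],0],[[0,0,0],[52,160,0],0],[[0,0,0],[64,200,0],0]]'
python3 -m pendant '[[[0,0,0],[13,40,0],0],[[0,0,0],[26,80,0],0],[[0,0,0],[39,120,0],0],[[0,0,0],[52,160,0],0],[[0,0,0],[60,200,0],0]]'
```

```text
time_s: 0.57
ee_pos: [295.5, -433.7, 230.9]
orientation: [-0.491, 0.491, 0.509, -0.509]
contact_force: [1.7, 0.3, 0.6]
width: 25.2
time_s: 0.98
ee_pos: [359.0, -235.2, 231.4]
orientation: [-0.49, 0.49, 0.51, -0.51]
contact_force: [1.8, 0.3, 0.5]
width: 0.0
time_s: 1.4
ee_pos: [419.2, -35.6, 231.6]
orientation: [-0.49, 0.49, 0.51, -0.51]
contact_force: [1.3, -0.2, 0.0]
width: -0.1
```

```bash
python3 -m pendant '[[[0,0,0],[3,5,-35],0],[[0,0,0],[6,11,-70],0],[[0,0,0],[6,11,-105],0],[[0,0,0],[6,11,-135],0],[[0,0,0],[6,11,-135],0]]'
python3 - <<'E'
from rig import vision
import cv2
for n in("top","side","wrist"):
    f=vision.grab_frame(n)["pixels"]
    if n=="side":f=cv2.resize(f[150:400,200:500],None,fx=2.5,fy=2.3,interpolation=2)
    if n=="top":f=cv2.resize(f[170:370,200:420],None,fx=3.5,fy=3,interpolation=2)
    cv2.imwrite(f"pics/{n}1.png",f)
E
```

```text
time_s: 1.82
ee_pos: [420.9, -27.6, 91.6]
orientation: [0.492, -0.488, -0.507, 0.513]
contact_force: [-1.2, -0.4, 0.1]
width: 0.3
```

View pics/side1.png

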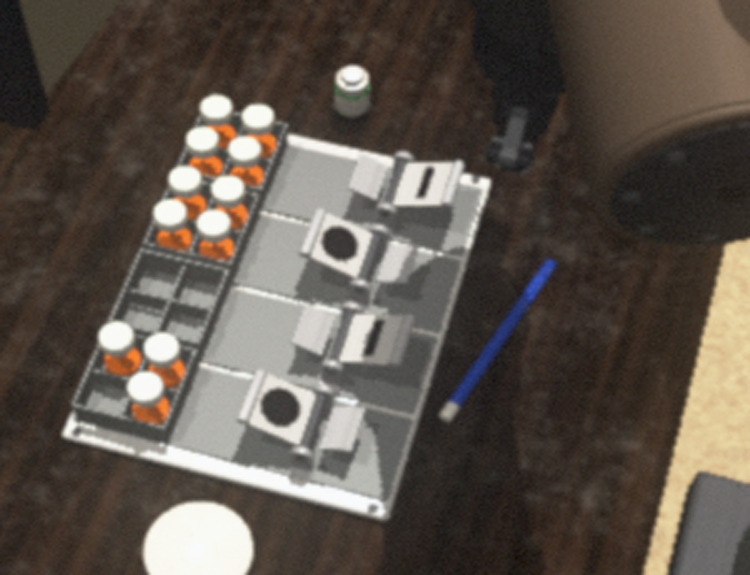

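View pics/wrist1.png

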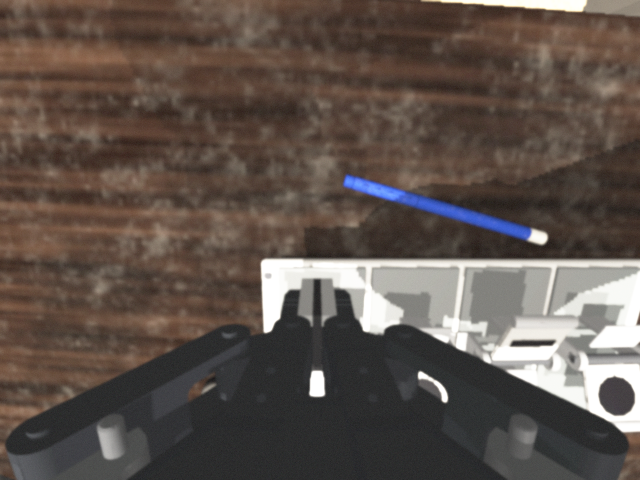

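```bash
python3 -m pendant '[[[0,0,0],[0,0,-20],0],[[0,0,0],[0,0,-40],0],[[0,0,0],[0,0,-51],0],[[0,0,0],[0,0,-51],0],[[0,0,0],[0,0,-51],0]]'
```

```text
time_s: 2.38
ee_pos: [426.0, -26.5, 46.8]
orientation: [-0.489, 0.49, 0.511, -0.509]
contact_force: [0.4, 0.7, 0.4]
width: -0.3
```

```bash
python3 -m pendant '[[[0,0,0],[6,3,-2],0],[[0,0,0],[12,4,-2],0],[[0,0,0],[16,4,-1],0],[[0,0,0],[19,4,2],0],[[0,0,0],[22,4,6],0]]'
```

```text
time_s: 2.8
ee_pos: [446.8, -22.8, 51.6]
orientation: [0.49, -0.49, -0.51, 0.51]
contact_force: [-2.9, 0.2, 1.0]
width: 0.1
```

Run:
```python
from rig import vision,telemetry
import cv2
f=vision.grab_frame("side")["pixels"];cv2.imwrite("pics/side2.png",cv2.resize(f[180:320,300:480],None,fx=4,fy=4,interpolation=2))
o=telemetry.get_obs();print(o["ee_pos"],o["contact_force"])
```

```text
[447.7522048  -22.67371621  52.37232165] [-0.32274147  0.36488329  1.07236282]
```

View pics/side2.png

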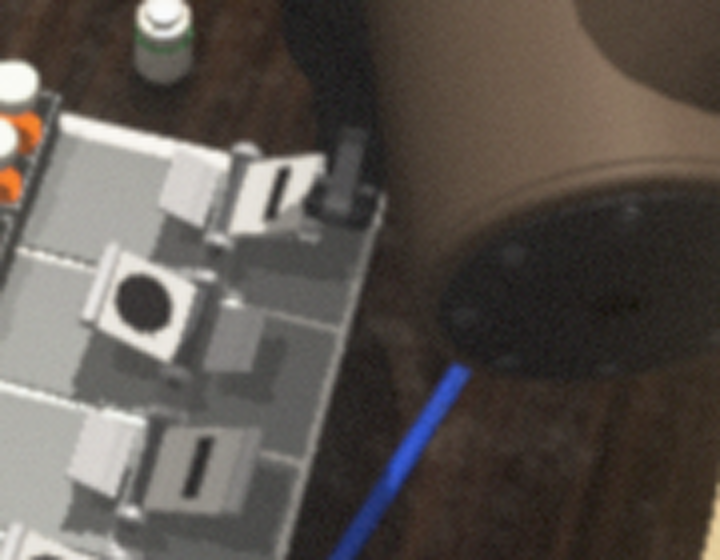

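```bash
python3 -m pendant '[[[0,0,0],[4,0,3],0],[[0,0,0],[8,0,7],0],[[0,0,0],[12,0,10],0],[[0,0,0],[16,0,13],0],[[0,0,0],[20,0,14.5],0]]'
python3 - <<'E'
from rig import vision,telemetry
import cv2
f=vision.grab_frame("side")["pixels"];cv2.imwrite("pics/side3.png",cv2.resize(f[180:320,300:480],None,fx=4,fy=4,interpolation=2))
o=telemetry.get_obs();print(o["ee_pos"],o["contact_force"])
E
```

```text
time_s: 3.27
ee_pos: [467.8, -22.6, 66.4]
orientation: [-0.49, 0.49, 0.51, -0.51]
contact_force: [0.1, -0.2, -0.3]
width: -0.4
[468.60169345 -22.46170638  66.54680492] [ 1.61962118 -0.63134744  0.79790768]
```

View pics/side3.png

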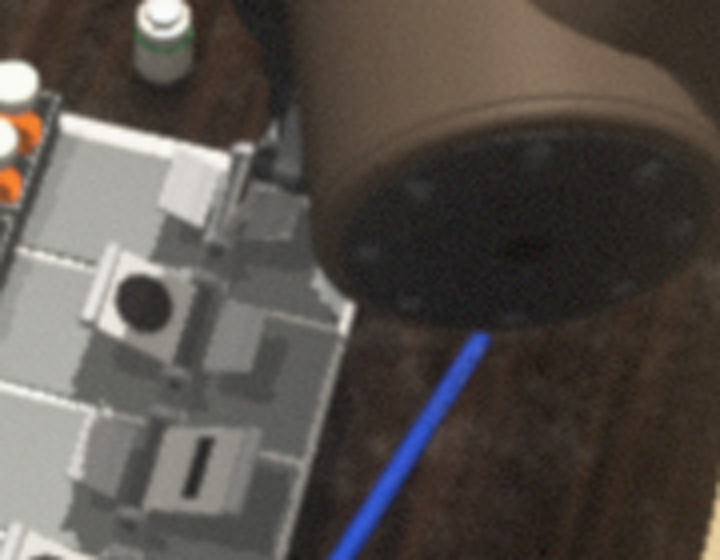

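Tag is lifting with the finger. Continue past upright.

```bash
python3 -m pendant '[[[0,0,0],[5,0,2],0],[[0,0,0],[10,0,3],0],[[0,0,0],[15,0,3],0],[[0,0,0],[20,0,3],0],[[0,0,0],[25,0,3],0]]'
python3 -m pendant '[[[0,0,0],[2,0,0],0],[[0,0,0],[0,0,5],0],[[0,0,0],[-10,0,20],0],[[0,0,0],[-20,0,50],0],[[0,0,0],[-20,0,80],0]]'
python3 - <<'E'
from rig import vision,telemetry
import cv2
f=vision.grab_frame("side")["pixels"];cv2.imwrite("pics/side4.png",cv2.resize(f[150:390,200:480],None,fx=2.5,fy=2.5,interpolation=2))
E
```

```text
time_s: 3.73
ee_pos: [492.4, -22.7, 68.7]
orientation: [0.49, -0.49, -0.51, 0.51]
contact_force: [-0.6, 0.5, 0.4]
width: -0.4
time_s: 4.15
ee_pos: [468.9, -23.3, 148.9]
orientation: [0.491, -0.489, -0.509, 0.511]
contact_force: [0.6, 0.6, 0.8]
width: 0.2
```

View pics/side4.png

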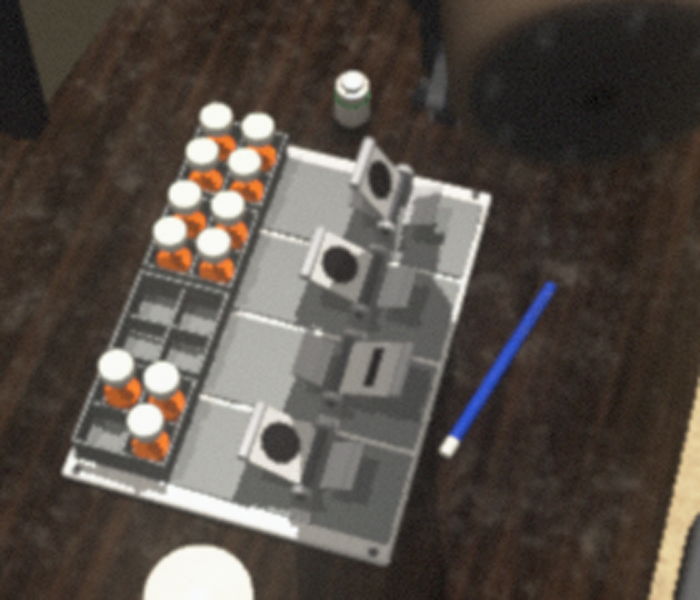

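```bash
python3 -m pendant '[[[0,0,0],[16,39,0],0],[[0,0,0],[32,78,0],0],[[0,0,0],[48,117,0],0],[[0,0,0],[64,156,0],0],[[0,0,0],[78,188,0],0]]'
python3 -m pendant '[[[0,0,0],[3,13,-10],0],[[0,0,0],[3,13,-30],0],[[0,0,0],[3,13,-50],0],[[0,0,0],[3,13,-50],0],[[0,0,0],[3,13,-50],0]]'
python3 - <<'E'
from rig import vision,telemetry
import cv2
f=vision.grab_frame("side")["pixels"];cv2.imwrite("pics/side5.png",cv2.resize(f[150:390,200:480],None,fx=2.5,fy=2.5,interpolation=2))
f=vision.grab_frame("wrist")["pixels"];cv2.imwrite("pics/wrist5.png",f)
o=telemetry.get_obs();print(o["ee_pos"],o["contact_force"])
E
```

```text
time_s: 4.62
ee_pos: [550.3, 167.5, 149.2]
orientation: [-0.49, 0.49, 0.51, -0.51]
contact_force: [1.0, -1.3, 0.4]
width: -0.2
time_s: 5.03
ee_pos: [552.0, 177.6, 98.1]
orientation: [0.49, -0.49, -0.509, 0.511]
contact_force: [-0.7, -0.1, 1.2]
width: -0.1
[553.34902704 178.21696911  99.96223085] [0.13124709 0.09459762 0.50844773]
```

View pics/side5.png

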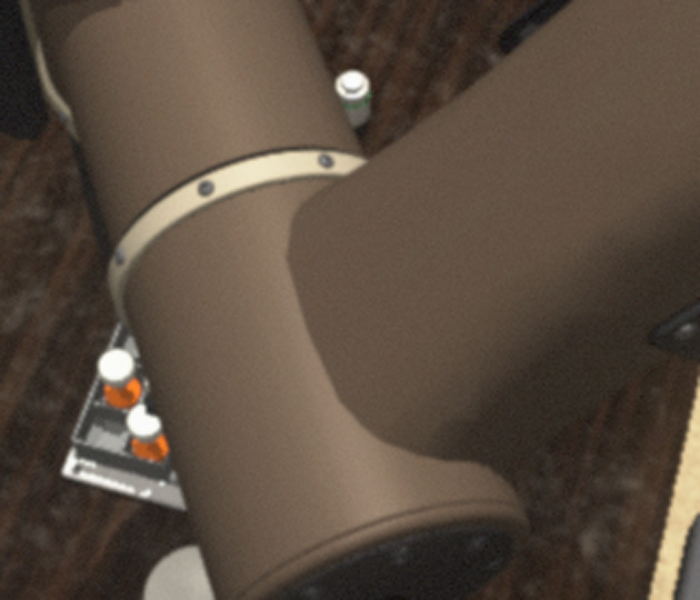

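View pics/wrist5.png

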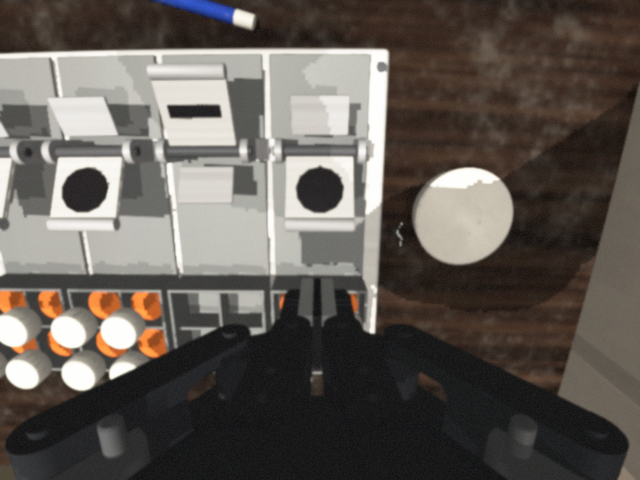

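Run:
```python
from rig import vision,telemetry
import cv2,numpy as np
f=vision.grab_frame("wrist")
K=np.array([[f["fx"],0,f["cx"]],[0,f["fy"],f["cy"]],[0,0,1]])
Rm=cv2.Rodrigues(f["rvec"])[0];c=-Rm.T@f["tvec"]
def bp(u,v,z):
    n=cv2.undistortPoints(np.array([[[u,v]]],float),K,f["dist_coeffs"])[0,0];d=Rm.T@np.array([*n,1]);return (c+d*(z-c[2])/d[2]).round(1)
print(telemetry.get_obs()["ee_pos"],c)
for a in[(288,226,56),(354,226,56),(285,278,40),(364,278,40),(321,150,38)]:print(a,bp(*a))
print(cv2.projectPoints(np.array([telemetry.get_obs()["ee_pos"],[553,178,45],[542,178,45],[564,178,45]]),f["rvec"],f["tvec"],K,f["dist_coeffs"])[0][:,0])
```

```text
[553.55474814 178.33437099 100.26607871] [486.35481751 176.24183842 241.82821284]
(288, 226, 56) [532.2 162.2  56. ]
(354, 226, 56) [530.8 198.7  56. ]
(285, 278, 40) [569.8 159.7  40. ]
(364, 278, 40) [567.8 209.2  40. ]
(321, 150, 38) [491.1 179.   38. ]
[[315.33631664 297.23208929]
 [315.13942274 256.32091198]
 [315.85339618 238.69906121]
 [314.44591113 273.4410778 ]]
```

```bash
python3 -m pendant '[[[0,0,0],[-2,1,-15],0],[[0,0,0],[-2,1,-30],0],[[0,0,0],[-2,1,-45],0],[[0,0,0],[-2,1,-55],0],[[0,0,0],[-2,1,-55],0]]'
python3 - <<'E'
from rig import vision,telemetry
import cv2
f=vision.grab_frame("wrist")["pixels"];cv2.imwrite("pics/wrist6.png",f)
o=telemetry.get_obs();print(o["ee_pos"],o["contact_force"])
E
```

```text
time_s: 5.6
ee_pos: [550.2, 178.7, 42.8]
orientation: [0.49, -0.49, -0.509, 0.51]
contact_force: [0.1, -0.5, -0.0]
width: 0.2
[550.7923184 178.9461719  43.8371355] [1.00071505 0.42634731 0.05059991]
```

View pics/wrist6.png

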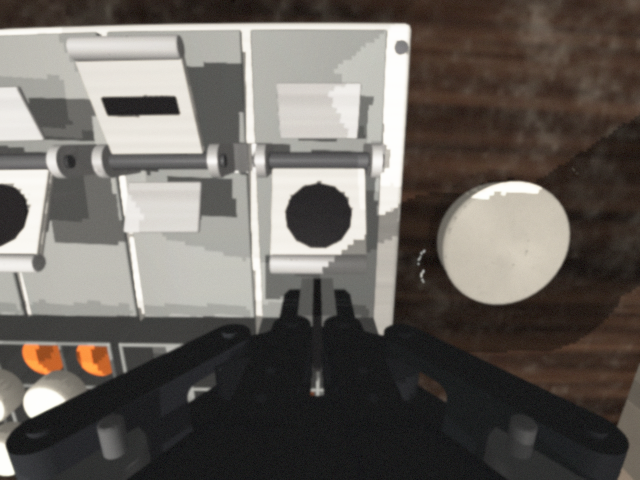

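```bash
python3 -m pendant '[[[0,0,0],[-4,0,0],0],[[0,0,0],[-8,0,0],0],[[0,0,0],[-11,0,3],0],[[0,0,0],[-14,0,7],0],[[0,0,0],[-17,0,11],0]]'
python3 - <<'E'
from rig import vision,telemetry
import cv2
f=vision.grab_frame("wrist")["pixels"];cv2.imwrite("pics/wrist7.png",f)
o=telemetry.get_obs();print(o["ee_pos"],o["contact_force"])
E
```

```text
time_s: 6.07
ee_pos: [534.2, 179.7, 56.2]
orientation: [-0.49, 0.49, 0.511, -0.509]
contact_force: [-0.5, 0.9, -0.4]
width: 0.1
[533.56732162 179.59507808  56.64929552] [-1.118176    0.06446876  0.44798951]
```

View pics/wrist7.png

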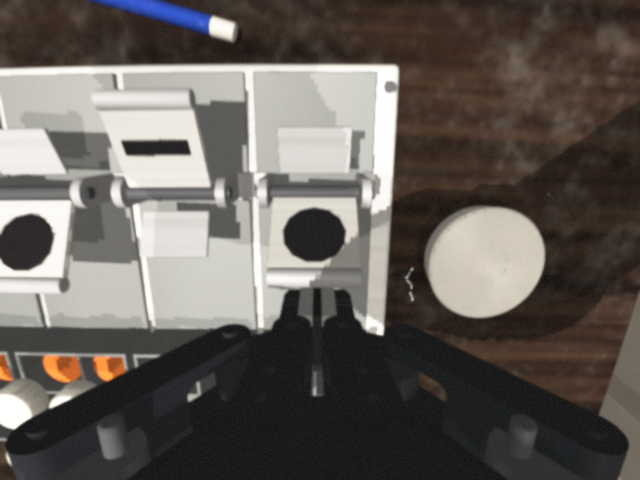

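```bash
python3 -m pendant '[[[0,0,0],[-4,0,2],0],[[0,0,0],[-8,0,4],0],[[0,0,0],[-12,0,7],0],[[0,0,0],[-16,0,9],0],[[0,0,0],[-19,0,10],0]]'
python3 - <<'E'
from rig import vision,telemetry
import cv2
f=vision.grab_frame("wrist")["pixels"];cv2.imwrite("pics/wrist8.png",f)
o=telemetry.get_obs();print(o["ee_pos"],o["contact_force"])
E
```

```text
time_s: 6.53
ee_pos: [514.2, 179.2, 65.0]
orientation: [0.49, -0.49, -0.51, 0.51]
contact_force: [0.0, -0.6, -0.7]
width: -0.1
[513.88054305 179.18075979  65.09768155] [-0.3394009  -0.03106367  0.38962153]
```

View pics/wrist8.png

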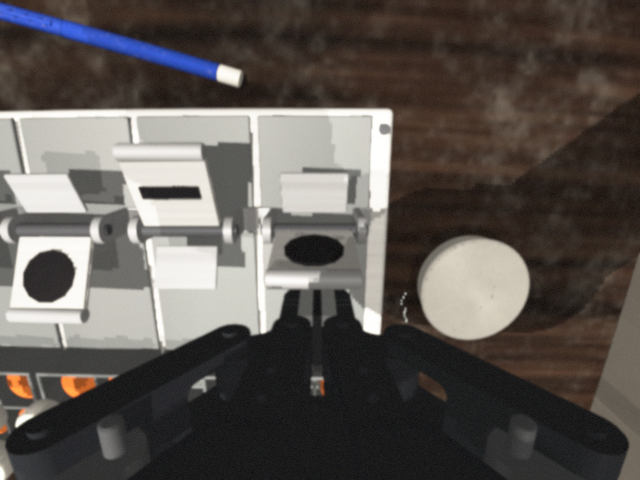

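Tag is rising along the finger. Continue past upright, then retract backwards/up.

```bash
python3 -m pendant '[[[0,0,0],[-5,0,3],0],[[0,0,0],[-10,0,5],0],[[0,0,0],[-15,0,5],0],[[0,0,0],[-20,0,5],0],[[0,0,0],[-24,0,5],0]]'
python3 -m pendant '[[[0,0,0],[-2,0,0],0],[[0,0,0],[0,0,5],0],[[0,0,0],[10,0,20],0],[[0,0,0],[20,0,50],0],[[0,0,0],[20,0,80],0]]'
python3 -m pendant '[[[0,0,0],[0,0,20],0],[[0,0,0],[0,0,50],0],[[0,0,0],[0,0,80],0],[[0,0,0],[0,0,80],0],[[0,0,0],[0,0,80],0]]'
python3 - <<'E'
from rig import vision,telemetry
import cv2
f=vision.grab_frame("wrist")["pixels"];cv2.imwrite("pics/wrist9.png",f)
f=vision.grab_frame("top")["pixels"];cv2.imwrite("pics/top9.png",f)
E
```

```text
time_s: 7.0
ee_pos: [490.1, 179.2, 69.8]
orientation: [0.49, -0.49, -0.51, 0.51]
contact_force: [0.5, -0.1, -0.2]
width: 0.2
time_s: 7.42
ee_pos: [511.9, 179.0, 150.4]
orientation: [0.49, -0.49, -0.509, 0.511]
contact_force: [1.8, -0.5, -0.3]
width: 0.3
time_s: 7.83
ee_pos: [511.9, 179.8, 232.1]
orientation: [-0.49, 0.49, 0.511, -0.508]
contact_force: [-0.5, -0.5, -0.6]
width: 0.1
```

View pics/wrist9.png

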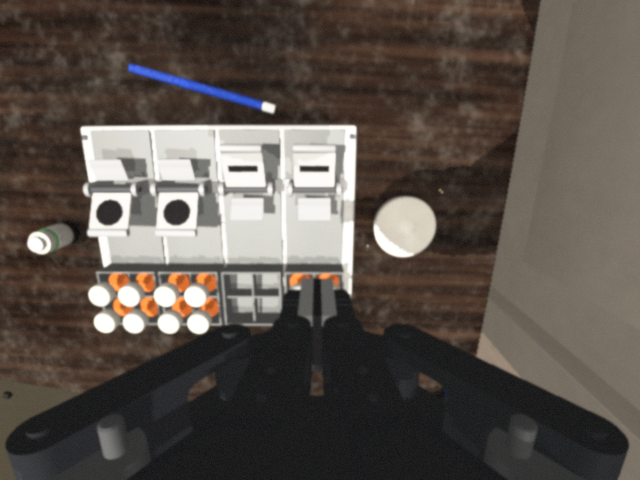

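```bash
python3 -m pendant '[[[0,0,0],[-40,0,0],0],[[0,0,0],[-80,0,0],0],[[0,0,0],[-80,0,0],0],[[0,0,0],[-80,0,0],0],[[0,0,0],[-80,0,0],0]]'
python3 -m pendant '[[[0,0,0],[0,0,0],0],[[0,0,0],[0,0,0],0],[[0,0,0],[0,0,0],0],[[0,0,0],[0,0,0],0],[[0,0,0],[0,0,0],0]]'
python3 - <<'E'
from rig import vision
import cv2
f=vision.grab_frame("wrist")["pixels"];cv2.imwrite("pics/wrist10.png",f)
E
```

```text
time_s: 8.35
ee_pos: [430.7, 179.3, 229.5]
orientation: [0.49, -0.49, -0.51, 0.51]
contact_force: [-0.4, 0.6, 1.0]
width: -0.1
time_s: 8.77
ee_pos: [431.1, 179.1, 229.5]
orientation: [0.49, -0.49, -0.51, 0.51]
contact_force: [-0.6, -0.4, -0.8]
width: -0.2
```

View pics/wrist10.png

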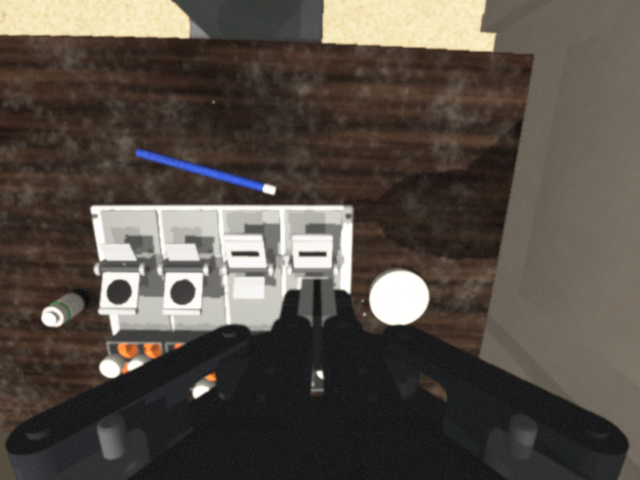

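The two full bins on the robot's right show discs, the empty bin and the three-vial bin show bars, and every tag is at rest.

```bash
python3 -c "
from rig import order
print(order.finish_job())"
```

```text
the job is handed in; nothing more can be done
None
```

I flipped the two tags that were wrong and handed the job in at about 9 s; `order.finish_job()` reported no verdict.

- **Rightmost bin (four vials):** its tag showed the bar, so I pushed it back to the disc.
- **Leftmost bin (three vials):** its tag showed the disc, so I pushed it forward to the bar.
- **The two middle bins:** the full one already showed its disc and the empty one its bar, so I left both alone.

**Checks:** the last wrist pictures show discs on both full bins and bars on the other two, with all four tags resting. The force readings I took during the pushes stayed under about 3 N. In those pictures the pen, the objective and the wafer case look where they were, and so do the vials in view. I did not measure their displacement, and the fingers hid part of the three-vial bin. No check failed or disagreed.

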